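# Secure the coupling pin with its spring clip

## Task

Secure the pin of the grey test coupling: take the larger spring clip, the one with the orange tab, and push it sideways, legs first, over the pin's shank just under the head until it snaps fully home, then let go with the clip lying flat on the coupling. Leave the smaller blue clip alone.

Things in the scene. Friction and masses are not known exactly. Their poses are not given: they have to be found in the camera images.
- clip_grip (a point): Middle of the orange upright tab (24 mm along x, 12 thick along y, top 52 mm above underside) of the large spring clip, about 90 g, 120 x 53 mm, lying flat. Point 32 mm above the underside. Grasp across y here, fingertips 10 mm or more above what it lies on: the foot is 8 mm high, 32 wide. x points out of the mouth, between two steel wire legs (1 to 7 mm above underside); z up.
- clip_seat (a point): Same clip, its underside level, 50 mm ahead (x) of the tab's middle: where the pin's axis must end, stopped by the orange nose. Same axes. 10 mm ahead of it the sprung legs pinch to a 9 mm gap; then they flare to a 41 mm wide mouth ending 43 mm ahead. A 16 mm shank spreads the legs and snaps through at about 5 to 10 N of push along x.
- pin (a point): On the axis of the grey coupling's upright steel pin, at its flat top face, 44 mm above the desk; fixed. Above this the shank is 16 mm thick for 22 mm, then a head 26 mm wide, 7 high. z up; x, y are the coupling's own. The flat top reaches 75 mm to -x of the pin, 30 to +x, 44 to +y, 32 to -y: a clip pushed on towards the coupling's +x slides on it and lies flat at the end.
- small_clip_grip (a point): Middle of the blue tab of the smaller clip (78 x 35 mm, tab top at 34 mm), a bystander for a thinner pin. Point 21 mm above its underside; x points out of its mouth. Leave it alone. It and the large clip lie on either side of the coupling, either way round.

How it is judged:
At the end, for the whole second after the job is handed in: The pin's shank sits in the seat of the orange clip, behind the pinch of the legs (pin axis within 6 mm of the seat's centre), the clip lying flat (within 10 degrees) on the coupling's top face under the pin's head (within 6 mm), released. The blue clip is within 30 mm of where it was (x of pin in the frame of clip_seat between -0.006 and 0.006 m and y of pin in the frame of clip_seat between -0.006 and 0.006 m and z of pin in the frame of clip_seat between -0.006 and 0.006 m and angle between clip_seat's own z axis and vertical below 0.17 rad); the robot touches nothing.
It fails at once if the small blue clip is moved more than 30 mm (distance of small_clip_grip from where it was at the start of the episode above 0.03 m).
It also fails if it takes over 35 s, if anything falls off the work surface, if the arm or the gripper's body presses on something with over 40 N, if the wrist force passes 120 N, or if a joint passes its speed limit or range.

## Robot

A 6-joint arm with a two-finger parallel gripper is mounted at the origin on a cart in front of the work surface, level with it; the furniture and walls round the work are solid. World frame = base frame: x ahead of the robot, y to its left, z up, the work surface at z = 0. Lengths are in m, angles in rad, forces in N, time in s.
With the tool pointing down it reaches from about 0.35 to 0.975 m from the base axis. Payload 4.9 kg.
Tool frame: the origin (TCP) lies at the very end of the fingers, on their centre line; the grasp point (between the pads) lies 19 mm behind it (manip.grip_depth is the distance from the TCP to the grasp point, in m); z points along the fingers, x is the direction in which the jaws open and shut, and the axes are right-handed (so a half turn about z gives the same grasp; the last joint's range is limited). The gripper opens to 85 mm and grips with 20 to 120 N. Pads are 22 mm wide; open, the fingers measure 114 mm over their backs; the gripper's body (76 mm by 85 mm) begins 54 mm behind the grasp point. The pads swing forward as they close: fully open they stand 13 mm farther back than shut.
Start: joints at [1.06, 0.053, 1.613, -0, 1.476, -0.119], TCP at [0.239, 0.578, 0.195] pointing down, gripper open.
Joint ranges: [-3.01, 3.01], [-1.01, 2.22], [0.06, 2.58], [-1.02, 4.17], [0.09, 2.62], [-3.14, 3.14]. Speed limits (rad/s): [2.57, 2.57, 3.14, 3.14, 3.14, 3.14].

## Interface

Orientations are given as a unit quaternion [w, x, y, z].
In Python, from plant import manip gives the robot as it stands. The module is installed in compiled form; this text tells all that it offers.
- The arm moves only by the shell command python3 -m crank 'ROWS' [OPENING]. ROWS is JSON, a list of rows, each a list of 4 numbers: the shift along the tool's x, y, z in cm, then the turn about the tool's z in units of 6 degrees (1.0 is 6 degrees). A call has 1 to 10 rows; each row shifts and turns the commanded pose from where the row before left it, along the tool's axes as they then stand; what a row does not reach is not made up. A row lasts 1/12 s, in which the tool goes at most 41.7 mm and 7.16 degrees, less where a joint would pass 70% of its speed; a pose out of reach is approached as far as the arm can. A call with a gripper value outside its range is refused whole. OPENING is the opening, from 0 (shut) to 1 (fully open), set as the call begins (- or left out, the last holds). The fingers move at their own pace and stop on an object; the grip force is fixed at half the most. Time passes only in rows, so rows that do not move let the fingers close. It gives the time, the measured TCP pose, the force and the opening at its end, in the units of the state.
- manip.state(): the state, without advancing time (a new reading comes with each control period).
- manip.grab_frame(name): name is "side" or "top" or "wrist"; returns a dict with "img" (400x640x3 uint8, red, green, blue), "intrinsics" (3x3 intrinsics, pixels), "position" and "orientation" of the camera in the world. Camera axes: x right, y up, looking along -z (the intrinsics and any distortion apply to the point x, -y, -z); pixel columns grow to the right and rows downward; lengths in m; the calibration is good to about 2 mm. The wrist camera is an equidistant fisheye: a pixel r from the principal point sees the ray r / f radians off the axis. A picture is of the moment at which its call begins. There is no depth.
- manip.job_done(): hands the job in, once; it reports no verdict.
The state is a dict: "time": time; "joint_pos": joint angles; "joint_vel": joint speeds; "joint_efforts": joint torques, N m; "tool_pos": TCP position; "tool_rot": TCP orientation; "contact_force": force on the tool from outside, world axes, zero at the start; "ft_torque": the same for the moment, N m; "gripper_width": opening from 0.0 (shut) to 1.0 (fully open).
Only numpy, scipy, OpenCV 4.12 (cv2) and the standard library are available. Lean on these libraries where they do the work, as an engineer would, in place of code of your own. Each camera call takes 0.05 s, during which the arm holds its last target.

## Working session

There is one attempt and no reset: what is moved stays moved. The work goes in short steps, Python scripts to look and compute and a shell command to move; the robot and the scene stay as the last step left them, time stands still between calls to the robot, and variables do not carry over. Pictures are saved under pics/ and viewed, and the job is handed in when it is done.

```bash
mkdir -p pics; cat > h.py <<'E'
import numpy as np,cv2
from plant import manip
from scipy.spatial.transform import Rotation as R
def save(n,fn):
    f=manip.grab_frame(n); cv2.imwrite('pics/'+fn+'.png',f['img'][:,:,::-1]); np.savez('pics/'+fn+'.npz',**{k:np.array(f[k]) for k in f}); return f
def rot(q): return R.from_quat(q,scalar_first=True).as_matrix()
def load(fn): return np.load('pics/'+fn+'.npz')
def ray(f,u,v,fish=False):
    K=f['intrinsics']; x=(u-K[0,2])/K[0,0]; y=(v-K[1,2])/K[1,1]
    if fish:
        r=np.hypot(x,y); s=np.sin(r)/max(r,1e-9); d=np.array([x*s,-y*s,-np.cos(r)])
    else: d=np.array([x,-y,-1])
    return f['position'],rot(f['orientation'])@(d/np.linalg.norm(d))
def atz(f,u,v,z,fish=False):
    p,d=ray(f,u,v,fish); return p+d*(z-p[2])/d[2]
def proj(f,P,fish=False):
    c=rot(f['orientation']).T@(np.array(P)-f['position']); K=f['intrinsics']
    x,y,z=c[0],-c[1],-c[2]
    if fish:
        t=np.arctan2(np.hypot(x,y),z);s=t/max(np.hypot(x,y),1e-9);return K[0,0]*x*s+K[0,2],K[1,1]*y*s+K[1,2]
    return K[0,0]*x/z+K[0,2],K[1,1]*y/z+K[1,2]
E
python3 - <<'E'
from h import *
for n in ['side','top','wrist']:
    f=save(n,n+'0'); print(n,f['position'],f['orientation'],f['intrinsics'].tolist() if hasattr(f['intrinsics'],'tolist') else f['intrinsics'], [k for k in f])
print(manip.state(), manip.grip_depth)
E
```

```text
side [ 0.40456231 -0.39016021  0.5853058 ] [ 0.90192147  0.42585363 -0.03863938 -0.06077291] [[470.3065479768898, 0.0, 318.58710221589644], [0.0, 470.3065479768898, 199.89648552080055], [0.0, 0.0, 1.0]] ['img', 'intrinsics', 'position', 'orientation']
top [0.39922761 0.27615844 1.17782848] [ 0.70874544  0.03153307 -0.02989534 -0.70412487] [[508.60408150630536, 0.0, 321.5353704382122], [0.0, 508.60408150630536, 191.12021024418226], [0.0, 0.0, 1.0]] ['img', 'intrinsics', 'position', 'orientation']
wrist [0.17421058 0.60514766 0.3720348 ] [ 0.82291795 -0.11660824 -0.07671801  0.55074759] [[309.70691628693146, 0.0, 321.2642014907339], [0.0, 309.70691628693146, 201.5100640287432], [0.0, 0.0, 1.0]] ['img', 'intrinsics', 'position', 'orientation']
{'time': 0.15, 'joint_pos': array([ 1.05999202e+00,  5.32306192e-02,  1.61396654e+00,  3.19184620e-05,
        1.47597809e+00, -1.19012322e-01]), 'joint_vel': array([ 0.00034346, -0.00317205, -0.00576661,  0.00112278,  0.00213929,
        0.00255486]), 'joint_efforts': array([ 1.18241478e-03, -3.94243276e+01, -3.70721841e+01,  5.00919566e-05,
        4.65719932e-03,  8.94561481e-06]), 'tool_pos': array([0.23838937, 0.57717624, 0.19413692]), 'tool_rot': array([ 3.44553082e-04,  8.31218136e-01,  5.55945846e-01, -7.12521748e-04]), 'contact_force': array([-0.22168526,  1.02418645,  0.82341377]), 'ft_torque': array([ 0.00794446, -0.01874821, -0.01404107]), 'gripper_width': 1.0009904226880981} 0.0187
```

View pics/side0.png

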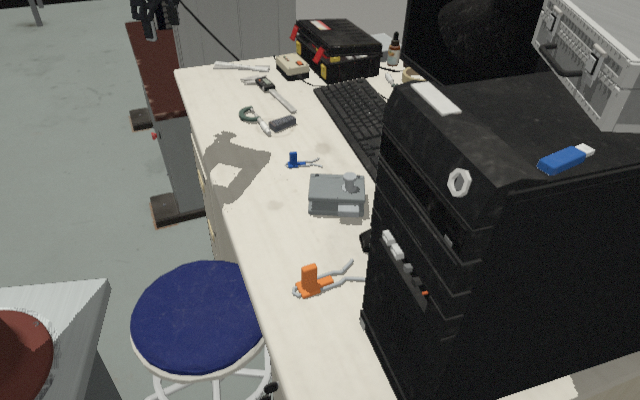

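View pics/top0.png

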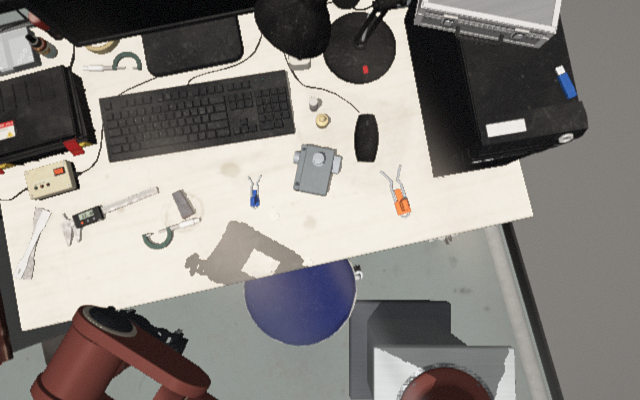

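View pics/wrist0.png

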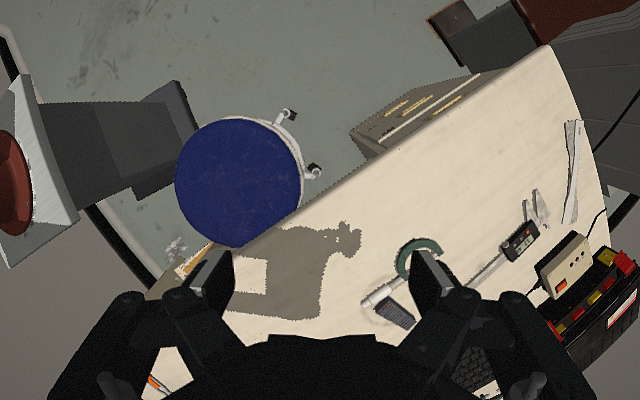

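```bash
python3 - <<'E'
from h import *
i=cv2.imread('pics/top0.png'); 
cv2.imwrite('pics/c1.png',cv2.resize(i[130:230,235:430],None,fx=4,fy=4,interpolation=cv2.INTER_CUBIC))
i=cv2.imread('pics/side0.png'); 
cv2.imwrite('pics/c2.png',cv2.resize(i[160:310,275:375],None,fx=4,fy=4,interpolation=cv2.INTER_CUBIC))
E
```

```text
(no output)
```

View pics/c1.png

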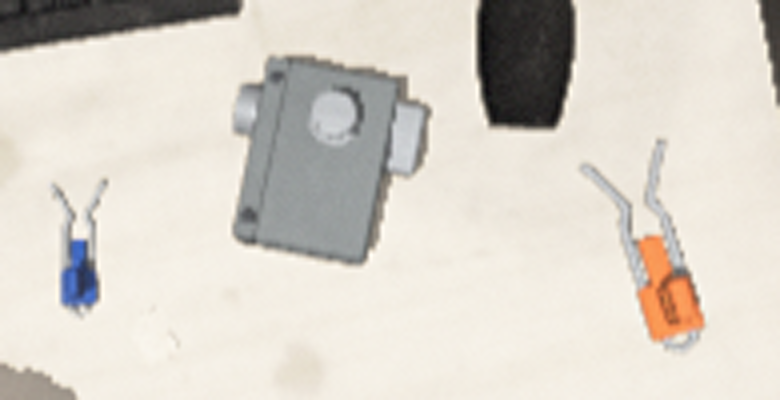

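View pics/c2.png

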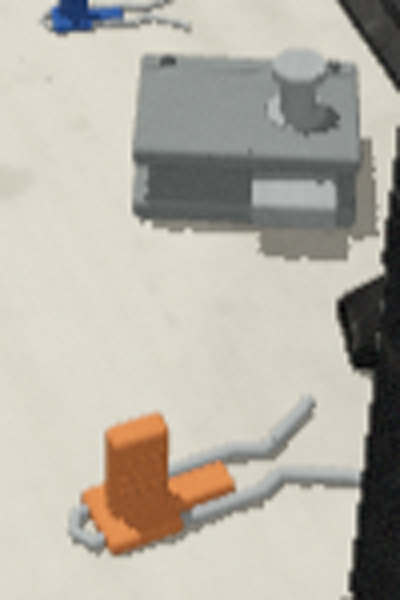

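```bash
python3 - <<'E'
from h import *
t=load('top0'); s=load('side0')
T=lambda u,v,z: atz(t,235+u/4,130+v/4,z)
S=lambda u,v,z: atz(s,275+u/4,160+v/4,z)
print('pin head top',T(335,110,.073),S(300,65,.073))
print('pin base side',S(300,120,.044))
for p in [(268,62),(408,78),(236,240),(362,263)]: print('coup',T(*p,.044))
for p in [(145,57),(357,68),(134,157),(357,160)]: print('coupS',S(*p,.044))
print('legs T',T(660,142,.004),T(585,168,.004),'loop',T(685,348,.004),'pinch',T(628,207,.004),T(650,200,.004))
print('legs S',S(310,400,.004),'loop',S(78,522,.004))
print('tabtop S',S(135,427,.052), 'corners',[S(*p,.052) for p in [(106,433),(155,414),(168,424),(118,443)]])
print('nose tip S',S(228,476,.008),'T',T(652,238,.008))
print('small',T(80,285,.0),S(70,0,.02))
E
```

```text
pin head top [0.56944415 0.28563865 0.073     ] [0.56958252 0.28712838 0.073     ]
pin base side [0.57056857 0.28309257 0.044     ]
coup [0.60099926 0.32386182 0.044     ]
coup [0.59237392 0.24488754 0.044     ]
coup [0.50011668 0.34076627 0.044     ]
coup [0.4876637 0.2701816 0.044    ]
coupS [0.50525411 0.34082984 0.044     ]
coupS [0.60589235 0.3197955  0.044     ]
coupS [0.49028167 0.26542016 0.044     ]
coupS [0.59065636 0.25103259 0.044     ]
legs T [0.56248088 0.09709737 0.004     ] [0.546975   0.14075596 0.004     ] loop [0.44284674 0.08350063 0.004     ] pinch [0.52435503 0.11590607 0.004     ] [0.52851973 0.10312567 0.004     ]
legs S [0.54994381 0.14420707 0.004     ] loop [0.44607515 0.0912892  0.004     ]
tabtop S [0.46892418 0.09470198 0.052     ] corners [array([0.45762626, 0.09305751, 0.052     ]), array([0.47738094, 0.10037889, 0.052     ]), array([0.48160638, 0.094638  , 0.052     ]), array([0.46153578, 0.08746638, 0.052     ])]
nose tip S [0.50794662 0.10375394 0.008     ] T [0.50602716 0.10270097 0.008     ]
small [0.4772323 0.4335106 0.       ] [0.47706815 0.42823427 0.02      ]
```

```bash
python3 - <<'E'
from h import *
t=load('top0'); s=load('side0')
print('base corner S',atz(s,363,320,0),'T',atz(t,432,178,0), atz(t,410,50,0))
for z in (.1,.2,.3,.4): print(z,'S topcorner',atz(s,400,85,z),atz(s,497,190,z),'T',atz(t,472,170,z),atz(t,585,135,z))
E
```

```text
base corner S [0.54230415 0.02531068 0.        ] T [0.53415936 0.02218918 0.        ] [0.84050583 0.07080825 0.        ]
0.1 S topcorner [0.74629162 0.58912308 0.1       ] [0.80034923 0.18360725 0.1       ] T [ 0.54042349 -0.04176488  0.1       ] [ 0.61763055 -0.28550486  0.1       ]
0.2 S topcorner [0.67587637 0.38733623 0.2       ] [0.7187951  0.06537923 0.2       ] T [ 0.52732346 -0.01226823  0.2       ] [ 0.59736731 -0.23339422  0.2       ]
0.3 S topcorner [0.60546111 0.18554938 0.3       ] [ 0.63724097 -0.0528488   0.3       ] T [0.51422342 0.01722842 0.3       ] [ 0.57710408 -0.18128359  0.3       ]
0.4 S topcorner [ 0.53504586 -0.01623747  0.4       ] [ 0.55568684 -0.17107682  0.4       ] T [0.50112339 0.04672508 0.4       ] [ 0.55684084 -0.12917295  0.4       ]
```

```bash
python3 - <<'E'
from h import *
i=cv2.imread('pics/top0.png'); 
cv2.imwrite('pics/c3.png',cv2.resize(i[0:230,390:620],None,fx=2.6,fy=2.6,interpolation=cv2.INTER_CUBIC))
E
```

```text
(no output)
```

View pics/c3.png

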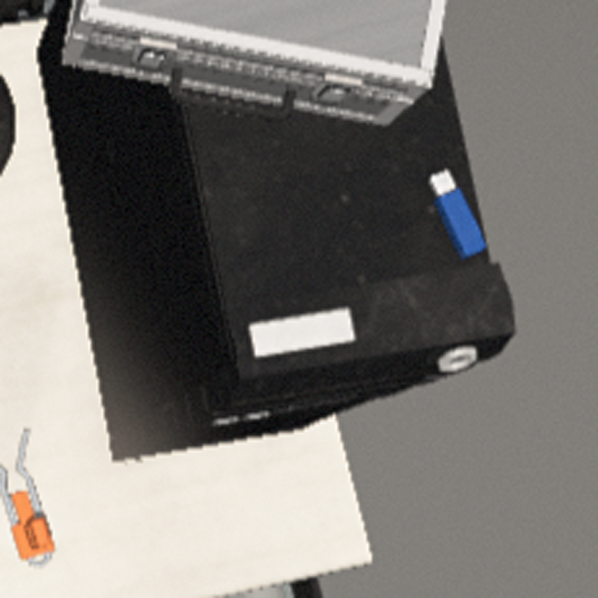

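```bash
cat >> h.py <<'E'
def need(P,phi=None):
    s=manip.state(); M=rot(s['tool_rot']); p=s['tool_pos']
    ph=np.degrees(np.arctan2(M[1,0],M[0,0]))
    d=M.T@(np.array(P)-p)*100
    print('t',round(s['time'],2),'pos',p.round(4),'phi',ph.round(2),'tilt',M[:,2].round(3),'F',np.round(s['contact_force'],1),'w',round(s['gripper_width'],3))
    print('shift cm',d.round(2),'turn units',None if phi is None else round(-(phi-ph)/6,2))
E
python3 -c "
from h import *
need([.467,.094,.15],106)"
```

```text
t 0.15 pos [0.2384 0.5772 0.1941] phi 67.55 tilt [-0.001 -0.001 -1.   ] F [-0.2  1.   0.8] w 1.001
shift cm [-35.92  39.58   4.46] turn units -6.41
```

```bash
python3 -m crank '[[-2.6,2.8,0.3,0],[-2.6,2.8,0.3,0],[-2.6,2.8,0.3,0],[-2.6,2.8,0.3,0],[-2.6,2.8,0.3,0],[-2.6,2.8,0.3,0],[-2.6,2.8,0.3,0],[-2.6,2.8,0.3,0],[-2.6,2.8,0.3,0],[-2.6,2.8,0.3,0]]' 1
python3 -m crank '[[-2.4,2.9,0.3,0],[-2.5,2.9,0.4,0],[-2.5,2.9,0.4,0],[-2.5,2.9,0.4,0],[0,0,0,-1.1],[0,0,0,-1.1],[0,0,0,-1.1],[0,0,0,-1.1],[0,0,0,-1.1],[0,0,0,-0.9]]'
python3 -c "
from h import *
save('wrist','w1');save('side','s1')
need([.469,.0945,.12],106)"
```

```text
time: 0.98
tool_pos: [0.3983, 0.2286, 0.1648]
tool_rot: [0.0, 0.831, 0.556, 0.0]
contact_force: [0.3, 0.5, 0.8]
gripper_width: 1.003
time: 1.82
tool_pos: [0.4673, 0.0945, 0.1497]
tool_rot: [-0.0, 0.6, 0.8, -0.0]
contact_force: [0.4, 0.1, -1.0]
gripper_width: 0.998
t 1.92 pos [0.4673 0.0946 0.1498] phi 105.93 tilt [-0.001 -0.    -1.   ] F [-0.8 -0.1 -0.6] w 0.999
shift cm [-0.05  0.16  2.98] turn units -0.01
```

View pics/w1.png

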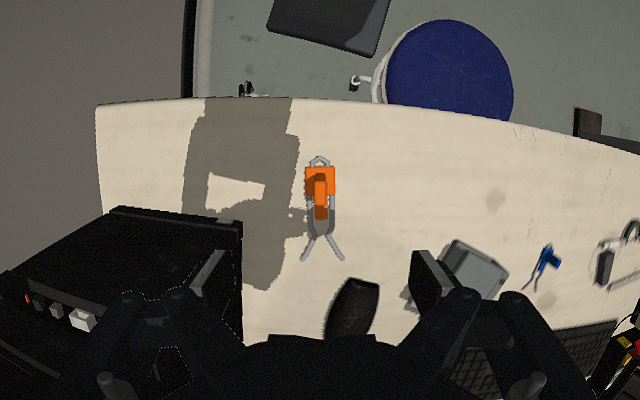

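View pics/s1.png

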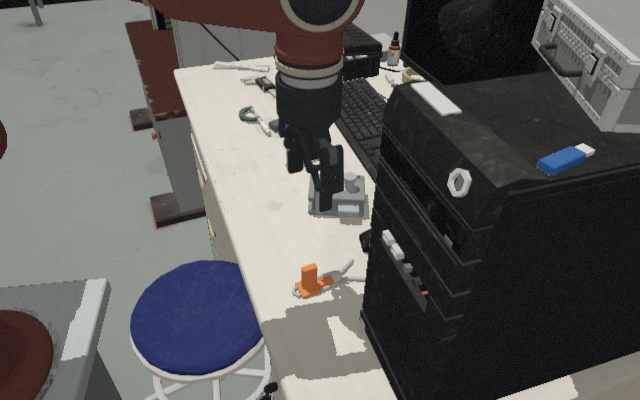

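```bash
python3 - <<'E'
from h import *
i=cv2.imread('pics/w1.png'); 
cv2.imwrite('pics/c4.png',cv2.resize(i[150:270,280:370],None,fx=5,fy=5,interpolation=cv2.INTER_CUBIC))
f=load('side0');print(proj(f,[.467,.0945,.15]))
w=load('w1');print('tcp',proj(w,[.467,.0945,.15],True),'tabtop pred',proj(w,[.469,.0945,.052],True),w['position'])
E
```

```text
(np.float64(307.724273757018), np.float64(218.85466259866743))
tcp (np.float64(320.21338698416986), np.float64(229.58681226538008)) tabtop pred (np.float64(319.9692524822531), np.float64(192.9008413401225)) [0.40059167 0.07583313 0.32780923]
```

View pics/c4.png

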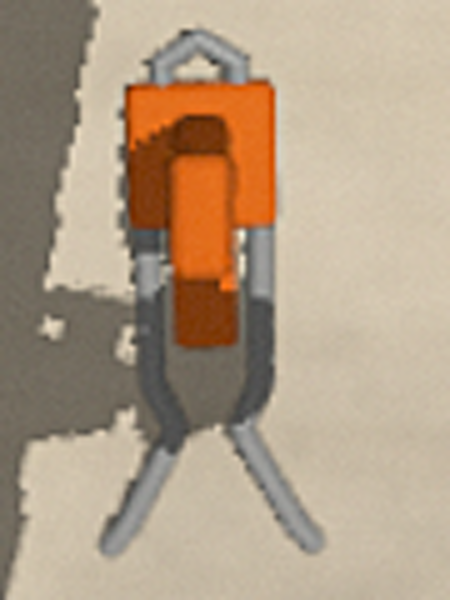

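```bash
python3 - <<'E'
from h import *
w=load('w1')
W=lambda u,v,z: atz(w,280+u/5,150+v/5,z,True)
a=W(112,545,.004);b=W(313,545,.004);l=W(198,37,.004);m=(a+b)/2
print(a,b,l,np.degrees(np.arctan2(*(m-l)[[1,0]])),np.linalg.norm(m-l))
c=W(126,85,.008);d=W(272,85,.008);e=d-c;print('foot',np.degrees(np.arctan2(-e[0],e[1])),np.linalg.norm(e))
print('tab',W(202,216,.052), 'ends',W(202,155,.052),W(202,276,.052))
need([.469,.0945,.013],106)
E
```

```text
[0.56281563 0.10021096 0.004     ] [0.54972528 0.14516997 0.004     ] [0.44394607 0.08660112 0.004     ] 17.811993296636835 0.11797969443775205
foot 16.241762215383194 0.030542459702810283
tab [0.4691619  0.09495954 0.052     ] ends [0.45814116 0.09175327 0.052     ] [0.48022295 0.09817669 0.052     ]
t 1.92 pos [0.4673 0.0946 0.1498] phi 105.93 tilt [-0.001 -0.    -1.   ] F [-0.8 -0.1 -0.6] w 0.999
shift cm [-0.06  0.17 13.68] turn units -0.01
```

```bash
python3 -m crank '[[-0.05,0.15,2,-0.17],[0,0,2.5,0],[0,0,2.5,0],[0,0,2.2,0],[0,0,2,0],[0,0,1.4,0],[0,0,0.9,0],[0,0,0,0],[0,0,0,0]]' 1
python3 -m crank '[[0,0,0,0],[0,0,0,0],[0,0,0,0],[0,0,0,0],[0,0,0,0],[0,0,0,0],[0,0,0,0],[0,0,0,0],[0,0,0,0],[0,0,0,0]]' 0
python3 -c "
from h import *
save('wrist','w2')
need([.469,.0945,.0135],107)"
```

```text
time: 2.67
tool_pos: [0.469, 0.0946, 0.0151]
tool_rot: [-0.0, 0.595, 0.803, -0.0]
contact_force: [0.3, -0.7, 0.0]
gripper_width: 1.001
time: 3.5
tool_pos: [0.4694, 0.0944, 0.0155]
tool_rot: [0.0, 0.595, 0.804, -0.0]
contact_force: [-1.2, -1.1, 4.1]
gripper_width: 0.069
t 3.55 pos [0.4694 0.0944 0.0155] phi 106.97 tilt [ 0. -0. -1.] F [-0.2 -1.2  4.5] w 0.072
shift cm [ 0.02 -0.04  0.2 ] turn units -0.0
```

View pics/w2.png

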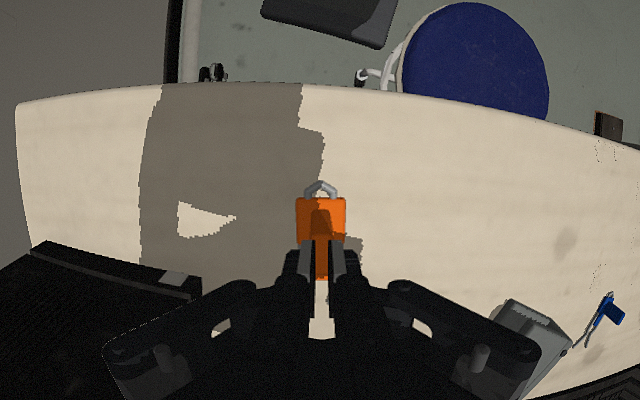

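```bash
python3 -m crank '[[0,0,-0.5,0],[0,0,-1.5,0],[0,0,-3,0],[0,0,-3,0],[0,0,-2.5,0],[0,0,0,0]]' 0
python3 -c "
from h import *
save('side','s3');save('wrist','w3')
need([.4599,.3064,.115],79.5)"
```

```text
time: 4.05
tool_pos: [0.4729, 0.095, 0.1262]
tool_rot: [0.004, 0.595, 0.804, 0.004]
contact_force: [0.8, -0.4, 1.1]
gripper_width: 0.005
t 4.15 pos [0.4698 0.0948 0.121 ] phi 106.98 tilt [ 0.002  0.    -1.   ] F [-0.3 -1.1 -0.8] w -0.005
shift cm [20.53  5.23  0.61] turn units 4.58
```

View pics/s3.png

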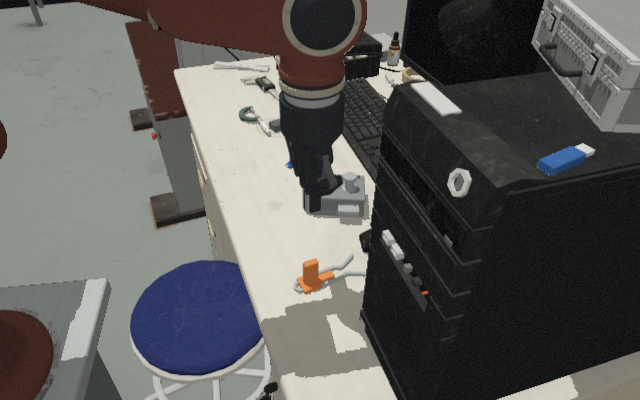

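View pics/w3.png

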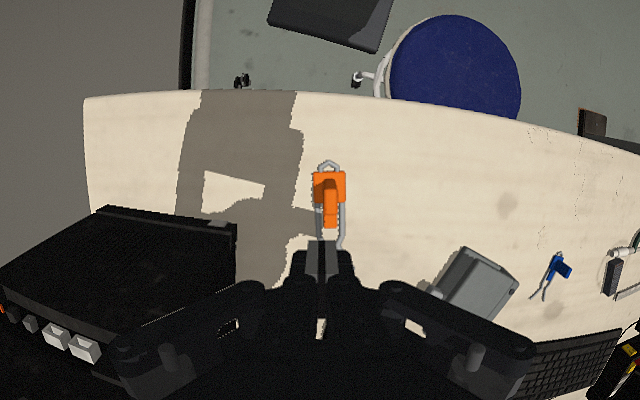

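```bash
python3 - <<'E'
from h import *
i=cv2.imread('pics/w3.png'); 
cv2.imwrite('pics/c5.png',cv2.resize(i[150:270,270:390],None,fx=5,fy=5,interpolation=cv2.INTER_CUBIC))
i=cv2.imread('pics/s3.png'); 
cv2.imwrite('pics/c6.png',cv2.resize(i[120:310,260:400],None,fx=4,fy=4,interpolation=cv2.INTER_CUBIC)[:, :])
i=cv2.imread('pics/w2.png'); 
cv2.imwrite('pics/c7.png',cv2.resize(i[170:350,240:400],None,fx=4,fy=3.3,interpolation=cv2.INTER_CUBIC))
w=load('w3');s=load('s3')
s2=manip.state();M=rot(s2['tool_rot']);p=s2['tool_pos']
print('cam in tool',M.T@(w['position']-p))
for dz in(0,-.019,-.04):
  for dy in (0,-.011,.011):
    q=p+M@[0,dy,dz]; print(dz,dy,np.round(proj(w,q,True),1),np.round(proj(s,q),1))
E
```

```text
cam in tool [ 0.00055899 -0.06850243 -0.1801598 ]
0 0 [320.7 226. ] [309.6 233.7]
0 -0.011 [320.7 209.1] [302.5 235.9]
0 0.011 [320.7 242.1] [316.6 231.5]
-0.019 0 [320.6 237.9] [309.6 223.9]
-0.019 -0.011 [320.6 219.6] [302.5 226.1]
-0.019 0.011 [320.6 255.4] [316.7 221.7]
-0.04 0 [320.5 254.2] [309.7 212.6]
-0.04 -0.011 [320.5 234. ] [302.4 214.8]
-0.04 0.011 [320.5 273.2] [316.9 210.5]
```

View pics/c5.png

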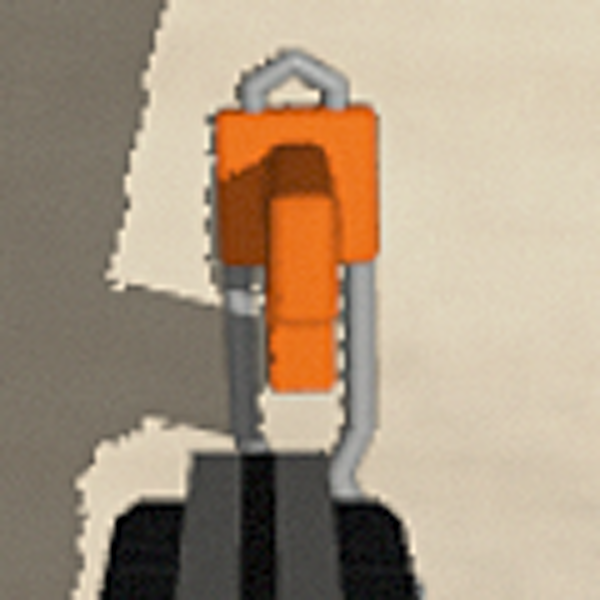

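View pics/c6.png

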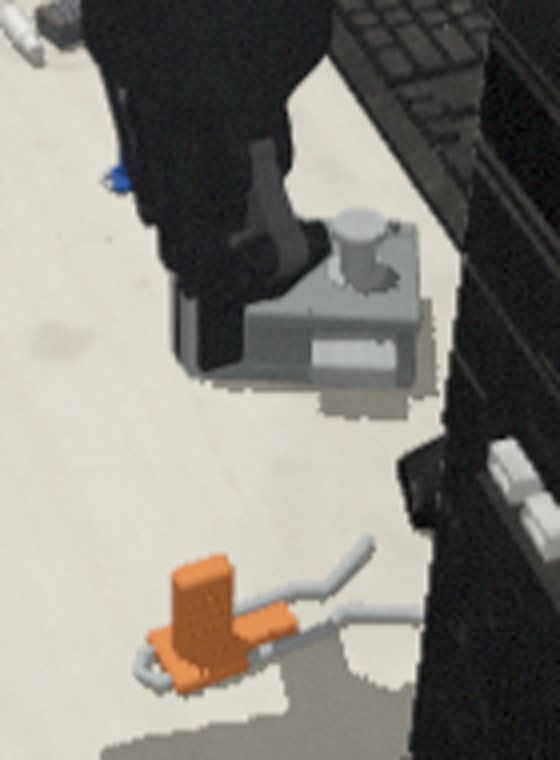

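View pics/c7.png

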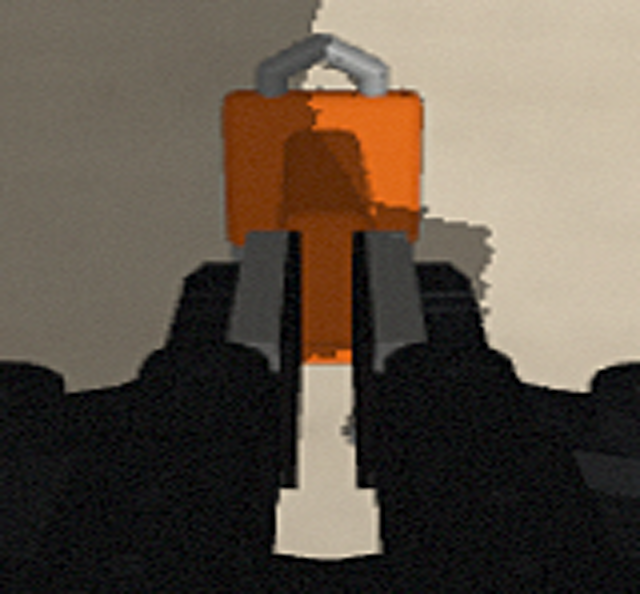

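```bash
python3 - <<'E'
from h import *
w=load('w3')
W=lambda u,v,z: atz(w,270+u/5,150+v/5,z,True)
l=W(293,55,.004)
c=W(217,110,.008);d=W(378,110,.008);e=d-c;print('foot',np.degrees(np.arctan2(-e[0],e[1])),np.linalg.norm(e),'loop',l)
tb=W(301,258,.052);print('tab',tb,'ends',W(300,193,.052),W(302,322,.052))
S=lambda u,v,z: atz(load('s3'),260+u/4,120+v/4,z)
print('S tab',S(203,569,.052),'edge yaw',[S(*p,.052) for p in [(173,573),(222,556),(234,565),(184,585)]], S(370,540,.004),S(140,670,.004))
need([.469,.0945,.0155],106)
E
```

```text
foot 17.107237003066547 0.03102907511084537 loop [0.44642054 0.09521595 0.004     ]
tab [0.47192777 0.1034964  0.052     ] ends [0.46125994 0.09997193 0.052     ] [0.48268989 0.10706395 0.052     ]
S tab [0.47315264 0.10353902 0.052     ] edge yaw [array([0.46146701, 0.10292383, 0.052     ]), array([0.48134325, 0.10938946, 0.052     ]), array([0.48528228, 0.10410889, 0.052     ]), array([0.46489585, 0.09624689, 0.052     ])] [0.55224995 0.15565529 0.004     ] [0.44748885 0.09723188 0.004     ]
t 4.15 pos [0.4698 0.0948 0.121 ] phi 106.98 tilt [ 0.002  0.    -1.   ] F [-0.3 -1.1 -0.8] w -0.005
shift cm [-0.   -0.11 10.55] turn units 0.16
```

```bash
python3 -c "
from h import *
need([.4722,.1035,.014],107.3)"
python3 -m crank '[[0.8,0.5,0,0],[0,0,0,0],[0,0,0,0],[0,0,0,0],[0,0,0,0],[0,0,0,0]]' 1
python3 -m crank '[[0,0,2,0],[0,0,2,0],[0,0,2,0],[0,0,2,0],[0,0,1.5,0],[0,0,1,0],[0,0,0,0],[0,0,0,0]]' 1
python3 -c "
from h import *
save('wrist','w4');save('side','s4')
need([.4722,.1035,-.02],107.3)
i=cv2.imread('pics/s4.png'); 
cv2.imwrite('pics/c8.png',cv2.resize(i[160:310,240:400],None,fx=4,fy=4,interpolation=cv2.INTER_CUBIC))
f=load('s4');st=manip.state();print(np.round(proj(f,st['tool_pos']),1),np.round(proj(f,st['tool_pos']+[0,0,.04]),1),np.round(proj(f,st['tool_pos']+[0,0,.053]),1))
"
```

```text
t 4.15 pos [0.4698 0.0948 0.121 ] phi 106.98 tilt [ 0.002  0.    -1.   ] F [-0.3 -1.1 -0.8] w -0.005
shift cm [ 0.77  0.46 10.7 ] turn units -0.05
time: 4.65
tool_pos: [0.4713, 0.1037, 0.1196]
tool_rot: [-0.0, 0.595, 0.804, -0.0]
contact_force: [0.9, -0.5, 0.6]
gripper_width: 0.846
time: 5.32
tool_pos: [0.4714, 0.1036, 0.015]
tool_rot: [-0.0, 0.595, 0.804, -0.0]
contact_force: [0.0, -0.3, -0.0]
gripper_width: 1.003
t 5.42 pos [0.4727 0.1037 0.0164] phi 106.97 tilt [ 0.002  0.    -1.   ] F [0.2 0.1 0.2] w 0.996
shift cm [-0.   -0.07  3.64] turn units -0.06
[310.3 277.7] [310.5 260.2] [310.6 254.3]
```

View pics/c8.png

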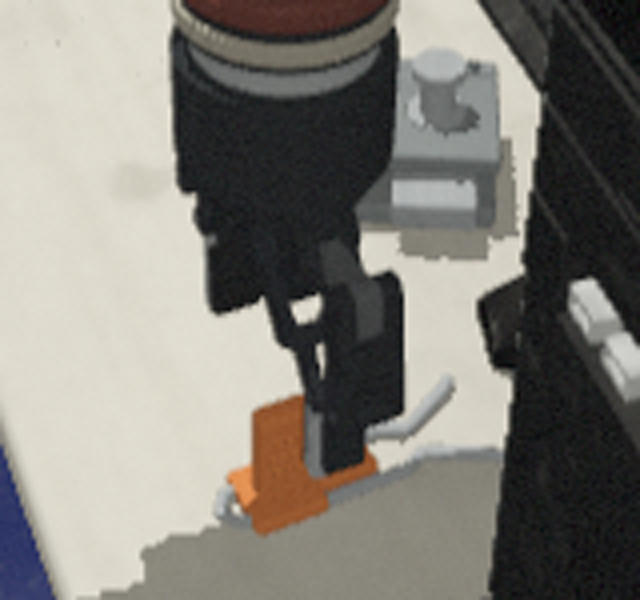

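View pics/w4.png

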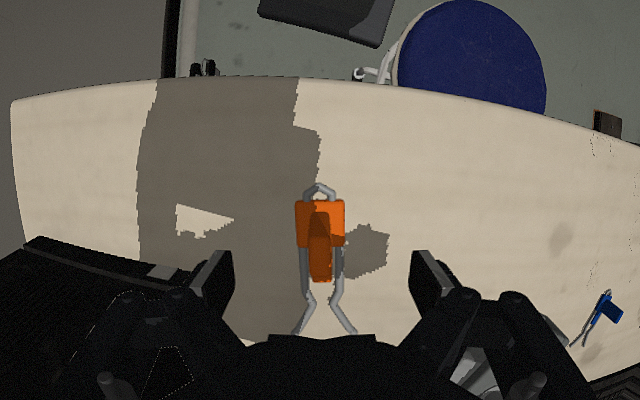

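```bash
python3 - <<'E'
from h import *
w=load('w4');s=load('s4')
st=manip.state();M=rot(st['tool_rot']);p=st['tool_pos']
for sx in (-.043,.043):
 for dz in(0,-.013,-.03,-.053):
  for dy in (-.011,.011):
    q=p+M@[sx,dy,dz]; print(sx,dz,dy,np.round(proj(w,q,True),1),np.round(proj(s,q),1))
E
```

```text
-0.043 0 -0.011 [249.4 215.4] [315.4 299.6]
-0.043 0 0.011 [252.1 248.1] [328.5 294.9]
-0.043 -0.013 -0.011 [244.6 222.5] [315.5 294.1]
-0.043 -0.013 0.011 [247.7 257. ] [328.7 289.4]
-0.043 -0.03 -0.011 [237.1 233.4] [315.7 286.7]
-0.043 -0.03 0.011 [241.1 270.4] [329.  281.9]
-0.043 -0.053 -0.011 [224.7 252. ] [315.8 276.2]
-0.043 -0.053 0.011 [230.4 292.7] [329.5 271.5]
0.043 0 -0.011 [389.9 215.4] [293.4 261.6]
0.043 0 0.011 [387.3 248.2] [305.6 257.5]
0.043 -0.013 -0.011 [394.6 222.6] [293.3 256.1]
0.043 -0.013 0.011 [391.6 257.1] [305.6 252. ]
0.043 -0.03 -0.011 [401.7 233.5] [293.1 248.7]
0.043 -0.03 0.011 [397.9 270.6] [305.6 244.7]
0.043 -0.053 -0.011 [413.7 252.1] [292.8 238.3]
0.043 -0.053 0.011 [408.2 292.9] [305.6 234.3]
```

```bash
python3 -m crank '[[0,-0.1,1,0],[0,0,1,0],[0,0,0,0]]' 1
python3 -m crank '[[0,0,1,0],[0,0,0.8,0],[0,0,0,0],[0,0,0,0]]' 1
python3 -c "
from h import *
save('side','s5')
need([.4722,.1035,-.024],107.3)
i=cv2.imread('pics/s5.png'); 
cv2.imwrite('pics/c9.png',cv2.resize(i[160:310,240:400],None,fx=4,fy=4,interpolation=cv2.INTER_CUBIC))
"
```

```text
time: 5.67
tool_pos: [0.4689, 0.1032, -0.007]
tool_rot: [-0.001, 0.595, 0.804, -0.001]
contact_force: [-1.1, 0.6, -0.0]
gripper_width: 1.003
time: 6.0
tool_pos: [0.4698, 0.1033, -0.0239]
tool_rot: [-0.001, 0.595, 0.804, -0.001]
contact_force: [0.4, 0.5, -0.0]
gripper_width: 1.003
t 6.05 pos [ 0.4703  0.1034 -0.0233] phi 106.97 tilt [-0.001 -0.    -1.   ] F [ 0.3 -0.4  0.2] w 1.001
shift cm [-0.04  0.18  0.07] turn units -0.05
```

View pics/c9.png

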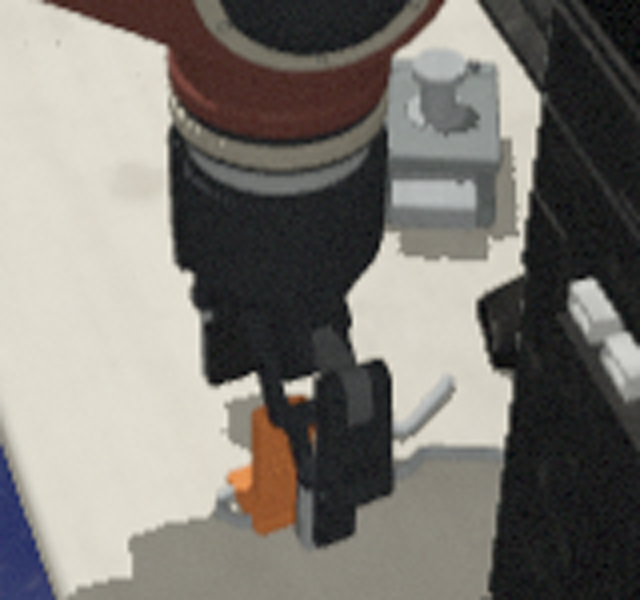

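```bash
python3 -m crank '[[0,0,0,0],[0,0,0,0],[0,0,0,0],[0,0,0,0],[0,0,0,0],[0,0,0,0],[0,0,0,0],[0,0,0,0],[0,0,0,0],[0,0,0,0]]' 0
python3 -m crank '[[0,0,-0.3,0],[0,0,-0.6,0],[0,0,-1,0],[0,0,0,0]]' 0
python3 -c "
from h import *
save('side','s6')
need([.4722,.1035,-.024],107.3)
i=cv2.imread('pics/s6.png'); 
cv2.imwrite('pics/c10.png',cv2.resize(i[160:310,240:400],None,fx=4,fy=4,interpolation=cv2.INTER_CUBIC))
"
```

```text
time: 6.88
tool_pos: [0.4709, 0.1034, -0.0226]
tool_rot: [0.0, 0.595, 0.804, 0.0]
contact_force: [-0.1, -0.2, 1.5]
gripper_width: 0.136
time: 7.22
tool_pos: [0.4722, 0.1035, -0.0017]
tool_rot: [0.001, 0.595, 0.804, 0.001]
contact_force: [-0.3, -0.2, -0.7]
gripper_width: 0.134
t 7.27 pos [ 0.472   0.1035 -0.0023] phi 106.97 tilt [ 0.003  0.    -1.   ] F [ 1.6 -0.1 -0.8] w 0.132
shift cm [-0.    0.02  2.17] turn units -0.05
```

View pics/c10.png

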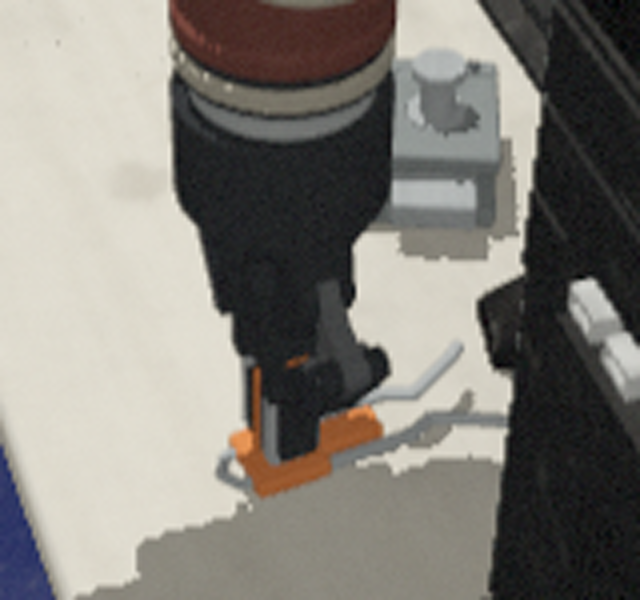

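```bash
python3 -m crank '[[0,0,-2,0],[0,0,-2.5,0],[0,0,-2.3,0],[0,0,0,0.9],[0,0,0,1],[0,0,0,1],[0,0,0,1],[0,0,0,0.7],[0,0,0,0]]' 0
python3 -c "
from h import *
need([.4599,.3064,.065],79.5)"
```

```text
time: 8.02
tool_pos: [0.4704, 0.1034, 0.064]
tool_rot: [-0.0, 0.77, 0.638, -0.0]
contact_force: [0.2, 0.3, -0.5]
gripper_width: 0.133
t 8.02 pos [0.4704 0.1034 0.064 ] phi 79.31 tilt [-0. -0. -1.] F [ 0.2  0.3 -0.5] w 0.133
shift cm [19.76 -4.8  -0.1 ] turn units -0.03
```

```bash
python3 -m crank '[[1.5,-0.4,0,0],[3,-0.7,0,0],[3,-0.7,0,0],[3,-0.7,0,0],[3,-0.7,0,0],[3,-0.7,0,0],[2.2,-0.6,0,0],[1.1,-0.3,0,0],[0,0,0,0],[0,0,0,0]]' 0
python3 -c "
from h import *
save('side','s7');save('top','t7');save('wrist','w7')
need([.4599,.3064,.065],79.5)
i=cv2.imread('pics/s7.png'); 
cv2.imwrite('pics/c11.png',cv2.resize(i[120:240,270:390],None,fx=5,fy=5,interpolation=cv2.INTER_CUBIC))
i=cv2.imread('pics/t7.png'); 
cv2.imwrite('pics/c12.png',cv2.resize(i[120:240,240:400],None,fx=5,fy=5,interpolation=cv2.INTER_CUBIC))
"
```

```text
time: 8.85
tool_pos: [0.4598, 0.3066, 0.0639]
tool_rot: [0.0, 0.769, 0.639, -0.0]
contact_force: [-0.4, 0.7, -0.1]
gripper_width: 0.131
t 9.0 pos [0.4601 0.3056 0.0639] phi 79.32 tilt [-0.    -0.001 -1.   ] F [-0.3 -0.9 -0.6] w 0.132
shift cm [ 0.08 -0.03 -0.11] turn units -0.03
```

View pics/c11.png

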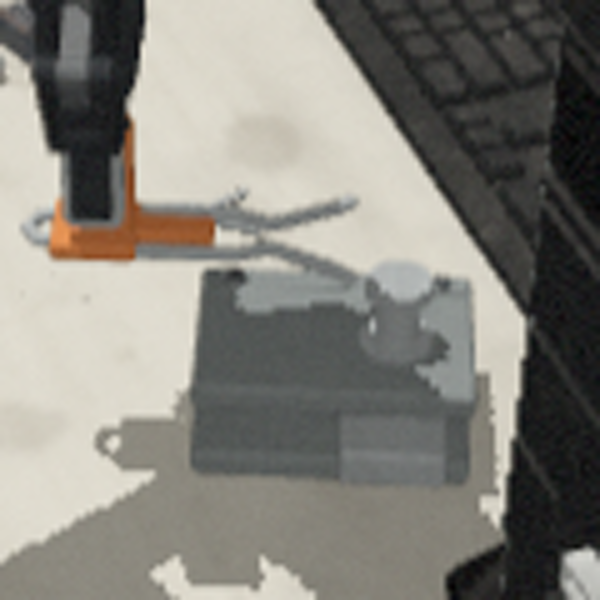

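View pics/c12.png

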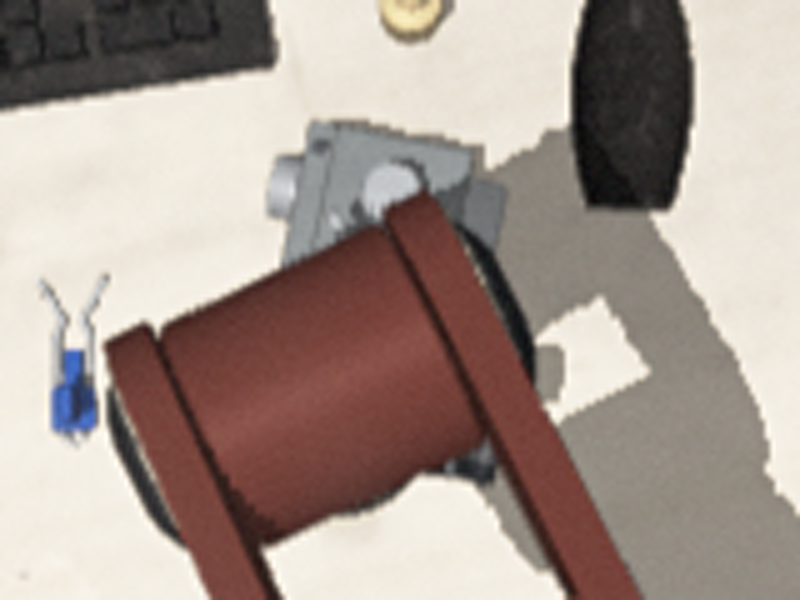

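View pics/w7.png

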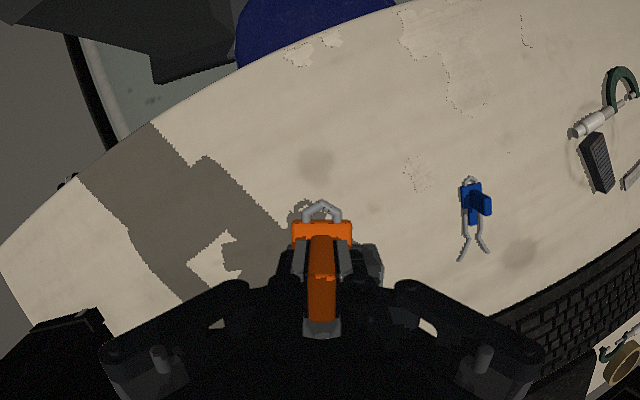

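```bash
cat >> h.py <<'E'
def clip2w(P,base,yaw,pitch=0):
    return np.array(base)+R.from_euler('zy',[yaw,pitch],degrees=True).as_matrix()@np.array(P)
E
python3 - <<'E'
from h import *
s=load('s7');t=load('t7')
for x,y in [(.46,.3062),(.462,.3062)]:
 for z in (.0865,.083):
  for yaw in (-10.7,-9):
   g=lambda P:np.round((np.array(proj(s,clip2w(P,[x,y,z],yaw)))-[270,120])*5)
   print(x,z,yaw,'far tip',g([.093,.019,.004]),'loop',g([-.027,0,.004]),'foot near bottom',g([0,-.016,0]),'nose tip bottomnear',g([.042,-.006,0.004]))
print('pin head now', atz(t,240+392/5,120+183/5,.073), atz(s,270+402/5,120+280/5,.073))
E
```

```text
0.46 0.0865 -10.7 far tip [353. 213.] loop [ 22. 230.] foot near bottom [ 92. 268.] nose tip bottomnear [211. 247.]
0.46 0.0865 -9 far tip [351. 209.] loop [ 21. 231.] foot near bottom [ 93. 268.] nose tip bottomnear [211. 245.]
0.46 0.083 -10.7 far tip [352. 221.] loop [ 22. 238.] foot near bottom [ 92. 275.] nose tip bottomnear [211. 255.]
0.46 0.083 -9 far tip [351. 216.] loop [ 22. 239.] foot near bottom [ 94. 275.] nose tip bottomnear [211. 253.]
0.462 0.0865 -10.7 far tip [358. 212.] loop [ 27. 229.] foot near bottom [ 98. 267.] nose tip bottomnear [216. 247.]
0.462 0.0865 -9 far tip [357. 208.] loop [ 27. 231.] foot near bottom [ 99. 267.] nose tip bottomnear [217. 245.]
0.462 0.083 -10.7 far tip [358. 220.] loop [ 28. 237.] foot near bottom [ 98. 275.] nose tip bottomnear [216. 254.]
0.462 0.083 -9 far tip [356. 216.] loop [ 27. 238.] foot near bottom [ 99. 275.] nose tip bottomnear [217. 252.]
pin head now [0.57143237 0.28642054 0.073     ] [0.57046225 0.28779865 0.073     ]
```

```bash
python3 -m crank '[[0.1,0,1,0],[0,0,1.5,0],[0,0,1,0],[0,0,0.5,0],[0,0,0,0],[0,0,0,0]]' 0
python3 -c "
from h import *
save('side','s8')
need([.521,.296,.023],79.5)
i=cv2.imread('pics/s8.png'); 
cv2.imwrite('pics/c13.png',cv2.resize(i[120:240,270:390],None,fx=5,fy=5,interpolation=cv2.INTER_CUBIC))
"
```

```text
time: 9.5
tool_pos: [0.4602, 0.3075, 0.0238]
tool_rot: [-0.0, 0.77, 0.638, -0.0]
contact_force: [0.4, -0.4, -0.4]
gripper_width: 0.134
t 9.55 pos [0.4605 0.3078 0.0243] phi 79.36 tilt [ 0.  0. -1.] F [-0.5 -0.7 -1.4] w 0.131
shift cm [-0.04  6.17  0.13] turn units -0.02
```

View pics/c13.png

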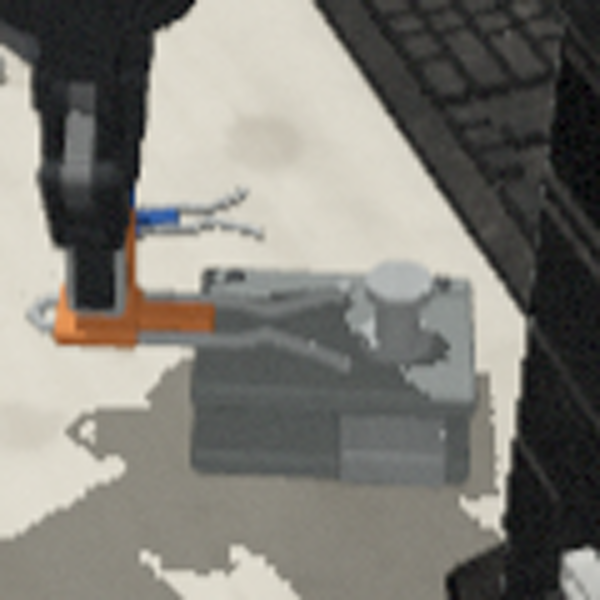

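```bash
python3 - <<'E'
from h import *
s=load('s8')
g=lambda P:np.round((np.array(proj(s,P))-[270,120])*5,1)
for z in(.044,.05,.052,.066,.073): print(z,g([.5705,.287,z]))
print([g([.5705,.287+d,.05]) for d in(-.005,.005)])
for z in (.046,.05): print(z,'far',g(clip2w([.093,.019,.004],[.4605,.3076,z],-10.6)),'near',g(clip2w([.093,-.019,.004],[.4605,.3076,z],-10.6)),'loop',g(clip2w([-.027,0,.004],[.4605,.3076,z],-10.6)),'footbot',g(clip2w([0,-.016,0],[.4605,.3076,z],-10.6)))
E
```

```text
0.044 [397.8 343.6]
0.05 [398.8 330.9]
0.052 [399.1 326.7]
0.066 [401.4 296.6]
0.073 [402.5 281.3]
[array([401.4, 339.1]), array([396.2, 322.8])]
0.046 far [348.4 298.3] near [347.7 360.5] loop [ 27.3 316.1] footbot [ 95.7 353.8]
0.05 far [348.9 289.9] near [348.2 351.9] loop [ 26.8 307.6] footbot [ 95.4 345.3]
```

```bash
python3 -m crank '[[0.1,0.5,0,0],[0,1,0,0],[0,1,0,0],[0,1,0,0],[0,0.5,0,0],[0,0,0,0],[0,0,0,0]]' 0
python3 -c "
from h import *
save('side','s9')
need([.521,.296,.023],79.5)
i=cv2.imread('pics/s9.png'); 
cv2.imwrite('pics/c14.png',cv2.resize(i[120:240,270:390],None,fx=5,fy=5,interpolation=cv2.INTER_CUBIC))
"
```

```text
time: 10.13
tool_pos: [0.5006, 0.3011, 0.024]
tool_rot: [0.0, 0.77, 0.638, 0.0]
contact_force: [1.2, -1.0, -1.0]
gripper_width: 0.135
t 10.18 pos [0.5003 0.3012 0.0241] phi 79.36 tilt [ 0.001 -0.    -1.   ] F [ 1.  -0.9 -1.2] w 0.129
shift cm [-0.12  2.13  0.11] turn units -0.02
```

View pics/c14.png

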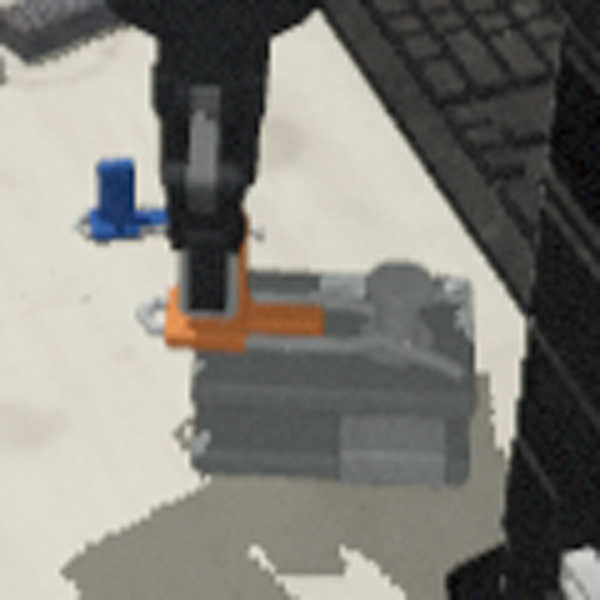

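```bash
python3 -m crank '[[0,0.4,0,0],[0,0.4,0,0],[0,0.4,0,0],[0,0.4,0,0],[0,0,0,0]]' 0
python3 -m crank '[[0,0.3,0,0],[0,0.3,0,0],[0,0.2,0,0],[0,0,0,0],[0,0,0,0]]' 0
python3 -c "
from h import *
save('side','s10')
need([.521,.296,.023],79.5)
i=cv2.imread('pics/s10.png'); 
cv2.imwrite('pics/c15.png',cv2.resize(i[120:240,270:390],None,fx=5,fy=5,interpolation=cv2.INTER_CUBIC))
"
```

```text
time: 10.6
tool_pos: [0.5168, 0.298, 0.0243]
tool_rot: [0.001, 0.77, 0.639, 0.001]
contact_force: [2.5, -2.6, -2.6]
gripper_width: 0.129
time: 11.02
tool_pos: [0.5196, 0.2978, 0.0239]
tool_rot: [-0.003, 0.77, 0.639, -0.003]
contact_force: [-11.6, 0.7, 5.5]
gripper_width: 0.135
t 11.07 pos [0.5196 0.2977 0.0239] phi 79.38 tilt [-0.009  0.    -1.   ] F [-11.7   0.5   5.6] w 0.132
shift cm [-0.14  0.17  0.09] turn units -0.02
```

View pics/c15.png

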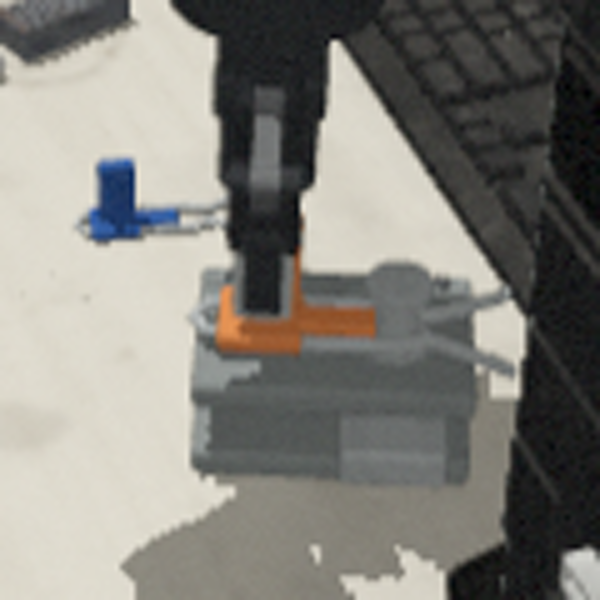

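```bash
python3 -m crank '[[0,-0.15,0.1,0],[0,0,0.1,0],[0,0,0.1,0],[0,0,0,0],[0,0,0,0]]' 0
python3 -c "
from h import *
need([.521,.296,.023],79.5)"
```

```text
time: 11.48
tool_pos: [0.5197, 0.298, 0.0216]
tool_rot: [-0.002, 0.77, 0.639, -0.002]
contact_force: [-8.8, 0.4, 5.4]
gripper_width: 0.135
t 11.48 pos [0.5197 0.298  0.0216] phi 79.38 tilt [-0.005  0.001 -1.   ] F [-8.8  0.4  5.4] w 0.135
shift cm [-0.17  0.17 -0.14] turn units -0.02
```

```bash
python3 -m crank '[[0,-0.1,0.1,0],[0,0,0,0],[0,0,0,0]]' 0
python3 -m crank '[[0,0,0,0],[0,0,0,0],[0,0,0,0],[0,0,0,0],[0,0,0,0],[0,0,0,0]]' 1
python3 -c "
from h import *
save('side','s11')
need([.521,.296,.023],79.5)
i=cv2.imread('pics/s11.png'); 
cv2.imwrite('pics/c16.png',cv2.resize(i[120:240,270:390],None,fx=5,fy=5,interpolation=cv2.INTER_CUBIC))
"
```

```text
time: 11.73
tool_pos: [0.5197, 0.298, 0.0215]
tool_rot: [-0.001, 0.77, 0.639, -0.001]
contact_force: [-9.1, -1.3, 7.9]
gripper_width: 0.135
time: 12.23
tool_pos: [0.521, 0.2974, 0.0201]
tool_rot: [0.0, 0.77, 0.639, 0.0]
contact_force: [0.4, 0.3, -0.6]
gripper_width: 0.968
t 12.28 pos [0.5209 0.2974 0.0201] phi 79.37 tilt [ 0.  0. -1.] F [-0.7 -0.5  0.2] w 0.999
shift cm [-0.14  0.04 -0.29] turn units -0.02
```

View pics/c16.png

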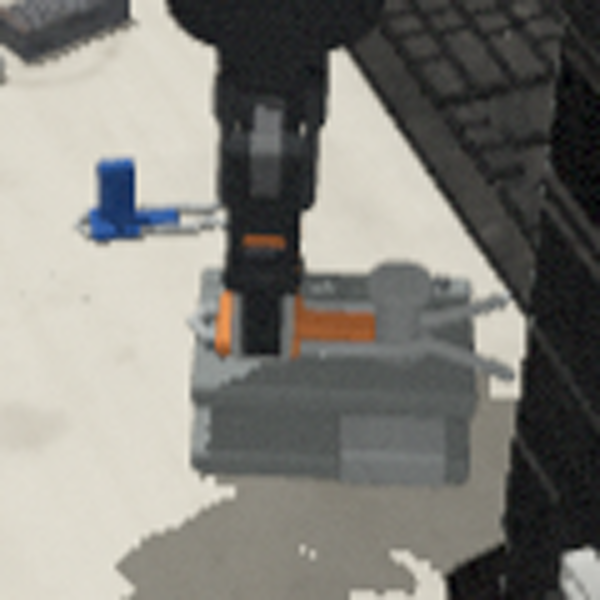

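Released. I'll retreat upwards and towards the robot, then check.

```bash
python3 -m crank '[[0,0,-1,0],[0,0,-2,0],[0,0,-3,0],[0,0,-3,0],[0,0,-3,0],[0,-2,-2,0],[0,-3,0,0],[0,-3,0,0],[0,-3,0,0],[0,-2,0,0]]' 1
python3 -c "
from h import *
save('side','s12');save('top','t12')
need([.521,.296,.023],79.5)
i=cv2.imread('pics/s12.png'); 
cv2.imwrite('pics/c17.png',cv2.resize(i[120:240,270:390],None,fx=5,fy=5,interpolation=cv2.INTER_CUBIC))
i=cv2.imread('pics/t12.png'); 
cv2.imwrite('pics/c18.png',cv2.resize(i[120:240,240:400],None,fx=5,fy=5,interpolation=cv2.INTER_CUBIC))
s=load('s12')
g=lambda P:np.round((np.array(proj(s,P))-[270,120])*5,1)
b=clip2w([-.05,0,0],[.5705,.287,.044],-10.6)
for n,P in dict(tab=[0,0,.052],loop=[-.027,0,.004],far=[.093,.019,.004],near=[.093,-.019,.004],nose=[.042,0,.008]).items(): print(n,g(clip2w(P,b,-10.6)))
"
```

```text
time: 13.12
tool_pos: [0.391, 0.3218, 0.161]
tool_rot: [-0.0, 0.769, 0.639, 0.0]
contact_force: [0.1, 0.2, -0.7]
gripper_width: 0.999
t 13.22 pos [0.3908 0.322  0.1608] phi 79.53 tilt [ 0.     0.001 -1.   ] F [0.6 0.1 0.1] w 1.006
shift cm [-0.21 13.27 13.79] turn units 0.0
tab [267.8 224.5]
loop [192.5 327. ]
far [511.4 309. ]
near [516.2 371.6]
nose [377.6 325.8]
```

View pics/c17.png

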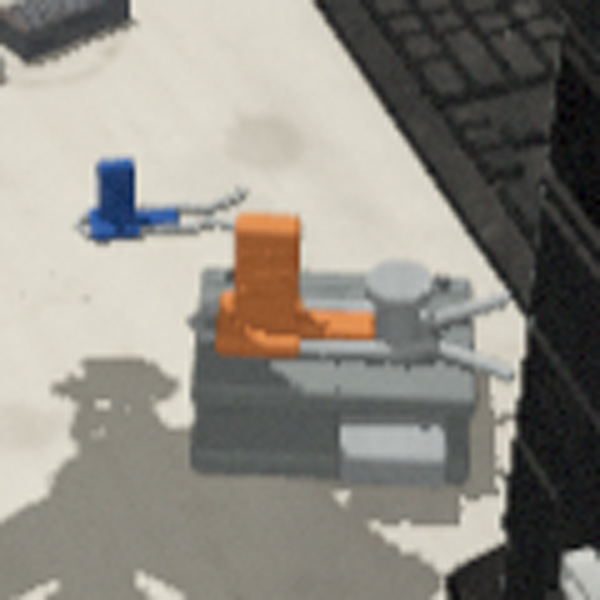

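View pics/c18.png

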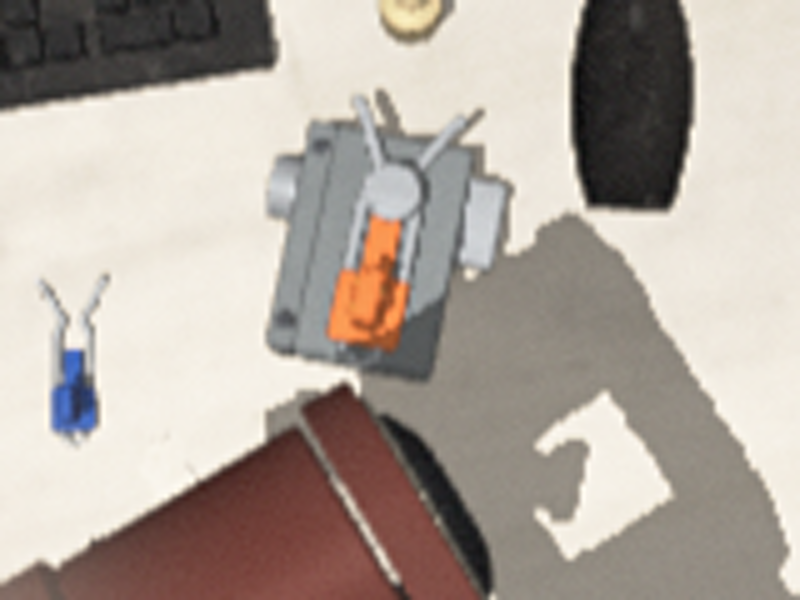

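```bash
python3 -c "
from h import *
print(manip.job_done())"
```

```text
the job is handed in; nothing more can be done
None
```

The orange clip is on the pin, and I handed the job in at about 13.2 s of the 35 s allowed. I pushed it legs first along the coupling's +x at about 2 mm above the top. The forward force dropped as it passed the pinch, then rose to about 12 N against the nose. I lowered it, released it and drew the arm clear.

**Last checks:**
- **Seat:** in the final side view the nose, tab and loop are within about 1 to 2 mm of where a seated, flat clip should appear. The leg ends are up to about 4 to 5 mm off along the view, which I put down to the legs being sprung open and slight yaw.
- **Fit:** the top view shows the legs flaring out past the pin head, with the clip flat on the coupling.
- **Blue clip:** it looks unmoved in both views.
- **Robot:** the gripper is open and the measured force is about zero.

**What disagreed:**
- **Fingertips:** in the side and wrist images the real fingertips are about 40 mm behind the reported TCP, although the text puts the TCP at their very end.
- **First grasp:** because of that, the first grasp caught only the top of the tab. It slipped off and moved the clip about 9 mm on the desk.
- **Correction:** I measured the offset and commanded the TCP about 40 mm lower, and the second grasp held.

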